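Set the grind dial and slide its lock home

TASK

Turn the grinder's dial until its red pointer stands on the red mark and let go of it. Then lay the loose yellow lock slide flat in the grinder's guide, fork towards the dial but still short of it, and let go; take it again by its upright lug and slide it fully home, so that the fork straddles the dial with the pointer still on the mark. Leave the jebena, the two cups and the scoop where they are.

Things in the scene. Friction and masses are not known exactly. Their poses are not given: they have to be found in the camera images.
- grinder: White plastic grinder fixed to the counter; place and yaw vary. Origin on the counter, z up. Flat deck, x -80..80, y -125..285 mm, top at z = 60. A 300 mm high motor tower with hopper stands on it at y = 175..285. Dial axis at x 0, y 75. Guide walls at y = -20..40 (see guide); the deck at y = -125..-20 is bare.
- guide (a point): Middle of the guide's floor (grinder x 0, y 10, z 60), axes as the grinder's. Two grey walls along y, 60 mm long, 8 mm thick, 16 mm high, 56 mm apart inside. The lock slides in it along +y until its shoulder stops against the wall ends at grinder y = -20: lock origin then at grinder x 0, y 35, z 60.
- dial (a joint): Angle of the dial, rad, growing anticlockwise seen from above; 0 = red pointer exactly on the red mark (pointer along the grinder's +y). It starts negative (-1.35 to -0.6), so turn it anticlockwise; it can go past the mark. It stays where it is left.
- dial_grip (a point): Point to grip the dial: on its axis, 40 mm above the deck. The dial is a black upright bar, 50 mm long, 15 mm wide, up to 48 mm above the deck; a red stripe on its top and end marks the pointer end. The point's y axis points along the bar to the pointer end.
- lock: Loose yellow plastic lock slide, 140 mm long, about 0.18 kg, lying flat on the counter at first. Origin under its middle, y along it towards the fork, z up. Plate 50 mm wide, 14 mm thick, solid at y = -70..12 mm, forked at y = 12..70. Shoulder 74 mm wide at y = -70..-55, where an upright lug also stands. Centre of mass near y = -15.
- fork_tip (a point): Middle of the fork's open end, at the underside (lock y = 70 mm); axes as the lock's. Two prongs 12 mm wide, 58 mm long, with a 26 mm slot between them.
- lug (a point): Point to grip on the lug: lock x 0, y -61 mm, 42 mm above the lock's underside; axes as the lock's. The lug is 30 mm wide (x), 12 mm thick (y, -67..-55), its top 59 mm above the underside.
- jebena: Bystander: orange ceramic coffee pot, 190 mm high, 132 mm wide; origin under its centre.
- cup_a: Bystander: glass cup, 68 mm wide, 75 mm high; origin under its centre.
- cup_b: Bystander: glass cup, 68 mm wide, 75 mm high; origin under its centre.
- scoop: Bystander: steel coffee spoon, 160 mm long, lying on the counter; origin under its middle.
Things that resemble listed ones, but are neither listed nor needed, are in the scene too. What is meant by the lock is not pink, and is the smaller of those in its own colour.

How it is judged:
By the outcome, as a careful person would: the job done as asked, in the order asked, and still so for the second after the job is handed in, with the robot touching nothing.
It also fails if it takes over 64 s, if anything falls off the work surface, if the arm or the gripper's body presses on something with over 40 N, if the wrist force passes 120 N, or if a joint passes its speed limit or range.

ROBOT

A 6-joint arm with a two-finger parallel gripper is mounted at the origin on the work surface. World frame = base frame: x ahead of the robot, y to its left, z up, the work surface at z = 0. Lengths are in mm, angles in rad, forces in N, time in s.
With the tool pointing down it reaches from about 225 to 725 mm from the base axis. Payload 3.1 kg.
Tool frame: the origin (TCP) lies between the finger pads, 19 mm behind the fingertips; this is the grasp point; z points along the fingers, y is the line along which they close (so a half turn about z gives the same grasp; the last joint's range is limited). The gripper opens to 85 mm and grips with 20 to 120 N. Pads are 22 mm wide; open, the fingers measure 114 mm over their backs; the gripper's body (76 mm by 85 mm) begins 54 mm behind the grasp point. The pads swing forward as they close: fully open they stand 13 mm farther back than shut.
Start: joints at [1.04, 0.048, 0.099, 1.622, 0, 1.443], TCP at [205.804, 482.972, 250.012] pointing down, gripper open.
Joint ranges: [-2.91, 2.91], [-0.99, 1.94], [-1.21, 1.42], [-2.12, 2.29], [-1.49, 1.47], [-3.14, 3.14]. Speed limits (rad/s): [2.79, 2.79, 3.14, 3.14, 3.14, 3.14].

INTERFACE

Orientations are given as a unit quaternion [x, y, z, w].
In Python, from cell import manip gives the robot as it stands. The module is installed in compiled form; this text tells all that it offers.
- The arm moves only by the tool arm_command, never from a script. Its argument "motion" is a list of rows, each a list of 3 entries, a list of its own where there are three numbers: the opening, from 0 (shut) to 1 (fully open), then the shift along the world's x, y, z each as a share of 400 mm, from -1 to 1, then the turn, a rotation vector about the world's x, y, z each as a share of 2 pi rad, from -1 to 1. In form: [[gripper, [x, y, z], [ax, ay, az]], ...]. A call has 1 to 20 rows; each row is the pose to reach, as a shift and turn from the pose commanded when the call began, turning the shorter way round; what a row does not reach only later rows make up. A row lasts 1/8 s, in which the tool goes at most 62.5 mm and 10.7 degrees, less where a joint would pass 70% of its speed; a pose out of reach is approached as far as the arm can. A call with a number of a shift or a turn outside -1 to 1 is refused whole. A call with a gripper value outside its range is refused whole. The fingers move at their own pace and stop on an object; "grip_force" is the grip in N (left out, the last holds). Time passes only in rows, so rows that repeat a pose let the fingers close. It gives the time, the measured TCP pose, the force, the opening and the grip force at its end, in the units of the state.
- manip.get_obs(): the state, without advancing time (a new reading comes with each control period).
- manip.grab_frame(name): name is "side" or "top" or "wrist"; returns the picture (480x640x3 uint8, red, green, blue); there is no depth.
- manip.get_calibration(name): a dict with "mtx" (3x3 intrinsics, pixels), "R" (3x3) and "t" (3): a world point X has camera coordinates R X + t; the wrist camera has in their place "T_tool_cam" (4x4, takes a point from camera to tool coordinates, whose origin is the TCP and whose axes are the flange's). Camera axes: x right, y down, z forward; pixel columns grow to the right and rows downward; lengths in mm; the calibration is good to about 2 mm. A picture is of the moment at which its call begins: read the wrist's pose just before it. get_calibration takes no time and is no camera call.
- manip.finish_job(): hands the job in; it is judged then, once.
The state is a dict: "t": time; "qpos": joint angles; "qvel": joint speeds; "effort": joint torques, N m; "position": TCP position; "ee_rot": TCP orientation; "contact_force": force on the tool from outside, world axes, zero at the start; "moment": the same for the moment, N m; "width": finger opening in mm; "grasp_force": force on a finger pad.
Only numpy, scipy, OpenCV 4.12 (cv2) and the standard library are available. Lean on these libraries where they do the work, as an engineer would, in place of code of your own. Each camera call takes 0.05 s, during which the arm holds its last target. There are 200 camera calls.

## Working session

There is one attempt and no reset: what is moved stays moved. The work goes in short steps, Python scripts to look and compute and a tool call to move; the robot and the scene stay as the last step left them, time stands still between calls to the robot, and variables do not carry over. Pictures are saved under pics/ and viewed, at most 15 in all, crops included, and the job is handed in when it is done.

Besides the shell and the picture viewer there is one more tool, called after "Request:" as name(argument=value, ...) on one line, values as JSON. arm_command: Moves the arm, as the interface text tells. Shift numbers are shares of 400 mm and turn numbers shares of 2 pi rad, none past 1 either way. Its arguments: {"type":"object","properties":{"motion":{"type":"array","items":{"type":"array"}},"grip_force":{"type":"number"}},"required":["motion"]}

```bash
mkdir -p pics
cat > h.py <<'E'
import numpy as np, cv2
from cell import manip
from scipy.spatial.transform import Rotation as Ro
def grab(n,f):
    o=manip.get_obs(); im=manip.grab_frame(n); cv2.imwrite('pics/'+f,cv2.cvtColor(im,cv2.COLOR_RGB2BGR)); return im,o
def cam(n,o=None):
    c=manip.get_calibration(n); K=np.array(c['mtx'])
    if n!='wrist': return K,np.array(c['R']),np.array(c['t']).ravel()
    T=np.array(c['T_tool_cam']); Rt=Ro.from_quat(o['ee_rot']).as_matrix()
    Rw=Rt@T[:3,:3]; tw=Rt@T[:3,3]+np.array(o['position'])
    return K,Rw.T,-Rw.T@tw
def ray(C,u,v):
    K,R,t=C; d=R.T@np.linalg.solve(K,[u,v,1.]); return -R.T@t,d/np.linalg.norm(d)
def onz(C,u,v,z):
    c,d=ray(C,u,v); return c+d*(z-c[2])/d[2]
def tri(rs):
    A=sum(np.eye(3)-np.outer(d,d) for c,d in rs); b=sum((np.eye(3)-np.outer(d,d))@c for c,d in rs)
    X=np.linalg.solve(A,b); return X,[np.linalg.norm((np.eye(3)-np.outer(d,d))@(X-c)) for c,d in rs]
def proj(C,X):
    K,R,t=C; p=K@(R@np.array(X)+t); return p[:2]/p[2]
E
python3 - <<'E'
from h import *
np.set_printoptions(precision=3,suppress=True)
a,o=grab('side','s0.png');b,_=grab('top','t0.png');c,_=grab('wrist','w0.png')
for n in('side','top'):
    C=cam(n); print(n,C, 'pos',-C[1].T@C[2])
print(o, manip.get_calibration('wrist'))
E
```

```text
side (array([[574.316,   0.   , 324.931],
       [  0.   , 574.316, 233.293],
       [  0.   ,   0.   ,   1.   ]]), array([[ 0.717, -0.696,  0.021],
       [-0.432, -0.468, -0.771],
       [ 0.547,  0.544, -0.636]]), array([-425.663,  229.922,  970.314])) pos [-125.946 -716.656  803.807]
top (array([[563.075,   0.   , 315.005],
       [  0.   , 563.075, 241.982],
       [  0.   ,   0.   ,   1.   ]]), array([[-0.003, -1.   ,  0.013],
       [-0.998,  0.002, -0.069],
       [ 0.069, -0.013, -0.998]]), array([-103.849,  513.6  , 1201.478])) pos [ 429.033  -89.285 1235.345]
{'t': 0.0, 'qpos': array([ 1.04 ,  0.049,  0.098,  1.622, -0.   ,  1.443]), 'qvel': array([ 0.001,  0.001,  0.002,  0.001, -0.   , -0.002]), 'effort': array([ -0.   , -33.878,  32.002,   0.02 ,  -0.   ,   0.   ]), 'position': array([205.532, 482.467, 248.815]), 'ee_rot': array([ 0.2  ,  0.98 , -0.001, -0.   ]), 'contact_force': array([ 0.839,  0.811, -0.001]), 'moment': array([-0.005, -0.022, -0.017]), 'grasp_force': 0.0, 'width': 85.57777200977588} {'mtx': array([[405.554,   0.   , 324.411],
       [  0.   , 405.554, 237.134],
       [  0.   ,   0.   ,   1.   ]]), 'T_tool_cam': array([[  -0.   ,   -0.948,   -0.317,   80.938],
       [   1.   ,   -0.   ,    0.001,   -0.82 ],
       [  -0.001,   -0.317,    0.948, -122.822],
       [   0.   ,    0.   ,    0.   ,    1.   ]])}
```

View pics/s0.png

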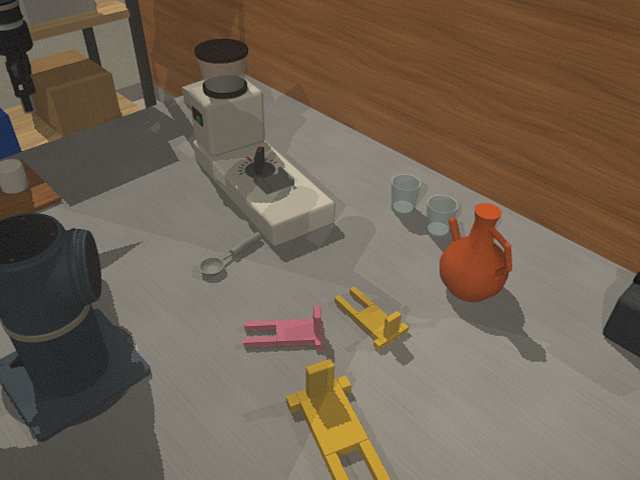

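View pics/t0.png

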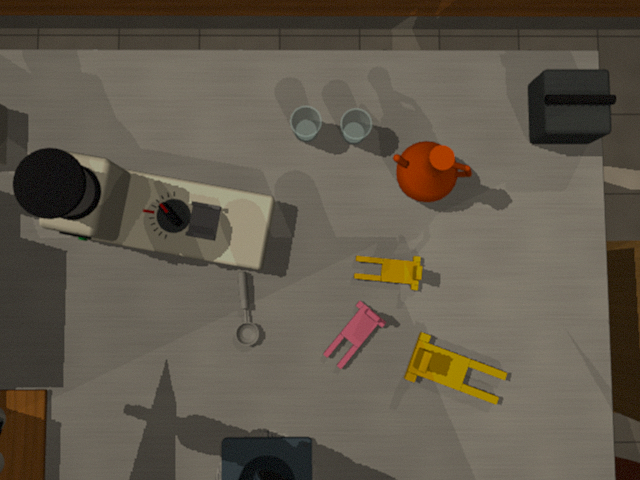

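The side picture shows the grinder's dial at about (262,165), the small yellow fork piece at (372,318), the pink one at (285,333) and the large yellow one at (335,420). In the top picture the dial is at (172,214), with the scoop at (247,310).

What could be taken for the lock (top pixels): small yellow (390,271), large yellow (455,370), pink (355,335). I choose the small yellow one and will check it in a close crop.

Run:
```python
from h import *
np.set_printoptions(precision=1,suppress=True)
s=cv2.imread('pics/s0.png');t=cv2.imread('pics/t0.png')
T=cam('top');S=cam('side')
for n,im in(('t',t),('s',s)):
    hsv=cv2.cvtColor(im,cv2.COLOR_BGR2HSV); m=cv2.inRange(hsv,(18,130,60),(32,255,255))
    for c in cv2.findContours(m,0,2)[0]:
        if cv2.contourArea(c)>150: print(n,cv2.contourArea(c),cv2.boundingRect(c),cv2.minAreaRect(c))
a=cv2.resize(t[170:280,110:280],None,fx=2.35,fy=2.35,interpolation=3)
b=cv2.resize(s[125:255,180:345],(400,315),interpolation=3)
c=cv2.resize(t[245:300,340:440],(400,220),interpolation=3)
d=cv2.resize(s[280:355,325:415],(400,280),interpolation=3)
M=np.zeros((600,800,3),np.uint8); 
M[:a.shape[0],:a.shape[1]]=a;M[:315,400:]=b;M[320:540,:400]=c;M[320:600,400:]=d
cv2.imwrite('pics/m0.png',M)
print(onz(T,172,214,60),onz(T,273,195,60),onz(T,262,270,60),onz(T,390,271,14))
```

```text
t 2655.0 (404, 332, 103, 73) ((456.88238525390625, 371.0293884277344), (96.39400482177734, 50.31591796875), 19.653823852539062)
t 1228.0 (354, 256, 69, 35) ((388.1336364746094, 270.1633605957031), (67.1650161743164, 34.32878494262695), 5.710593223571777)
s 5092.0 (286, 359, 105, 121) ((333.34320068359375, 429.02374267578125), (135.84616088867188, 66.15386199951172), 67.38013458251953)
s 1654.5 (335, 287, 74, 64) ((371.8264465332031, 312.881103515625), (72.79374694824219, 40.68286895751953), 48.447383880615234)
[569.8 194.5  60. ] [609.7 -16.7  60. ] [452.2   5.9  60. ] [ 450.1 -267.9   14. ]
```

View pics/m0.png

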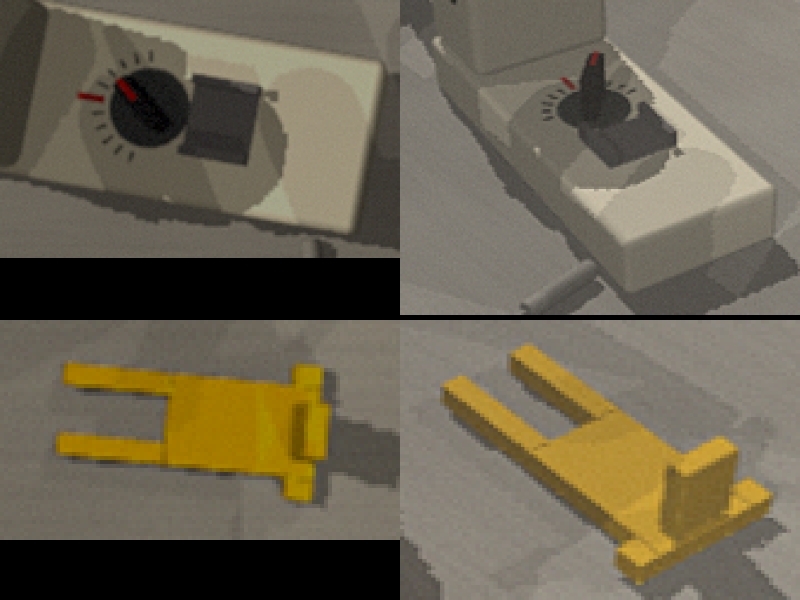

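The crops confirm it: the small yellow piece (top 354–423 px, about 140 mm long) lies with its fork towards +y and its lug at the -y end. The dial points about 40° clockwise of the mark, and the guide's two walls are the dark block next to it. The grinder's yaw is about -0.14 and its dial is near (560,193). Next I move the wrist camera above it.

Request:
arm_command(motion=[[1,[0.36,-0.83,0.025],[0,0,0.2]],[1,[0.36,-0.83,0.025],[0,0,0.2]],[1,[0.36,-0.83,0.025],[0,0,0.2]],[1,[0.36,-0.83,0.025],[0,0,0.2]],[1,[0.36,-0.83,0.025],[0,0,0.2]],[1,[0.36,-0.83,0.025],[0,0,0.2]],[1,[0.36,-0.83,0.025],[0,0,0.2]],[1,[0.868,-0.837,0.025],[0,0,0.2]],[1,[0.868,-0.837,0.025],[0,0,0.2]],[1,[0.868,-0.837,0.025],[0,0,0.2]],[1,[0.868,-0.837,0.025],[0,0,0.2]],[1,[0.868,-0.837,0.025],[0,0,0.2]],[1,[0.868,-0.837,0.025],[0,0,0.2]]])

```text
t: 1.78
position: [552.2, 148.3, 260.1]
ee_rot: [-0.414, 0.91, 0.0, -0.0]
contact_force: [-0.5, 0.8, -0.2]
width: 86.0
grasp_force: 0.0
```

```bash
cat > look.py <<'E'
from h import *
import sys,pickle
im,o=grab('wrist',sys.argv[1]+'.png'); pickle.dump(o,open('pics/'+sys.argv[1]+'.pkl','wb'))
print(np.round(o['position'],1),np.round(o['ee_rot'],3),np.round(o['qpos'],2),np.round(o['contact_force'],1),round(o['width'],1),o['t'])
E
python3 look.py w1
```

```text
[552.2 148.3 260.1] [-0.414  0.91   0.    -0.   ] [ 0.15  0.18  0.26  1.65  0.   -0.71] [-0.5  0.8 -0.2] 86.0 1.775
```

View pics/w1.png

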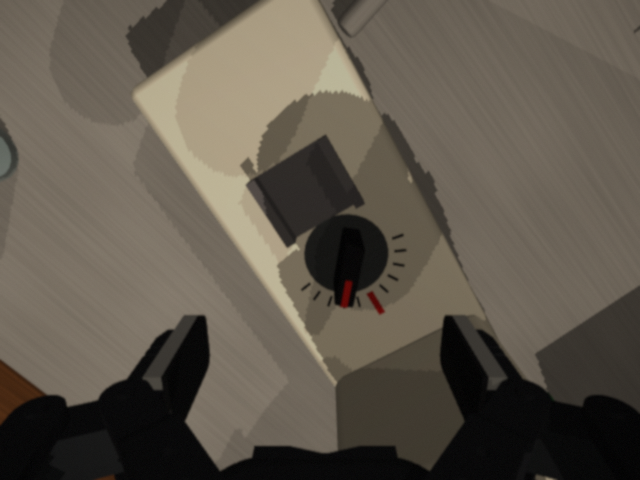

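The wrist view shows the dial disc centred at (346,252), the pointer's red tip at (347,293), the red mark at (376,302) and the guide walls from (248,183) to (362,203). The front deck corner is at (135,97).

```bash
cat > red.py <<'E'
from h import *
import sys,pickle
np.set_printoptions(precision=1,suppress=True)
def reds(im,box,mn=4):
    hsv=cv2.cvtColor(im,cv2.COLOR_BGR2HSV); m=cv2.inRange(hsv,(0,140,50),(8,255,255))|cv2.inRange(hsv,(172,140,50),(180,255,255))
    n,l,st,ce=cv2.connectedComponentsWithStats(m)
    r=[]
    for i in range(1,n):
        x,y=ce[i]
        if st[i,4]>=mn and box[0]<x<box[2] and box[1]<y<box[3]:
            p=np.argwhere(l==i)[:,::-1].astype(np.float32); r.append((ce[i],st[i,4],cv2.minAreaRect(p)))
    return r
E
python3 - <<'E'
from red import *
W=cam('wrist',pickle.load(open('pics/w1.pkl','rb')));T=cam('top');S=cam('side')
w=cv2.imread('pics/w1.png');t=cv2.imread('pics/t0.png');s=cv2.imread('pics/s0.png')
for n,im,b in(('w',w,(300,220,420,340)),('t',t,(130,180,200,240)),('s',s,(230,130,290,180))):
    for r in reds(im,b): print(n,r)
g=cv2.GaussianBlur(cv2.cvtColor(w,cv2.COLOR_BGR2GRAY),(0,0),1)
# deck points
for nm,p,z in(('disc',(346,252),60),('mark',(376,302),60),('frontL',(135,97),60),('w1a',(248,183),76),('w1b',(290,246),76),('w2a',(325,137),76),('w2b',(362,203),76)):
    print(nm,onz(W,*p,z))
# disc contour
hsv=cv2.cvtColor(w,cv2.COLOR_BGR2HSV); m=(g<60).astype(np.uint8); m[:, :295]=0;m[:,400:]=0;m[:200]=0;m[330:]=0
cv2.imwrite('pics/dm.png',m*255)
x=np.argwhere(m)[:,::-1]; print(cv2.minEnclosingCircle(x.astype(np.float32)))
c=cv2.resize(w[120:320,220:430],None,fx=3,fy=3,interpolation=3); cv2.imwrite('pics/c1.png',c[:600,:800])
E
```

```text
w (array([346. , 293.7]), np.int32(196), ((345.9422912597656, 293.7884521484375), (7.256296634674072, 27.064023971557617), 11.309932708740234))
w (array([375.3, 302.4]), np.int32(147), ((375.36517333984375, 302.5842590332031), (24.061954498291016, 6.1479878425598145), 57.9946174621582))
t (array([163.3, 207.7]), np.int32(37), ((163.3658447265625, 207.7073211669922), (11.244510650634766, 3.1234753131866455), 51.34019470214844))
t (array([148.1, 211. ]), np.int32(26), ((148.11537170410156, 210.92308044433594), (10.394155502319336, 2.1572773456573486), 11.309932708740234))
s (array([259.7, 148.8]), np.int32(9), ((259.5500183105469, 148.85000610351562), (1.5811388492584229, 4.427187919616699), 18.434947967529297))
s (array([248.7, 158.3]), np.int32(6), ((248.75003051757812, 158.25001525878906), (4.242640495300293, 0.7071067094802856), 45.0))
disc [564.6 189.5  60. ]
mark [575.1 243.3  60. ]
frontL [604.1 -10.   60. ]
w1a [581.6  92.2  76. ]
w1b [592.  150.9  76. ]
w2a [514.7 105.   76. ]
w2b [525.9 161.5  76. ]
((338.0, 256.0), 70.60462951660156)
```

View pics/c1.png

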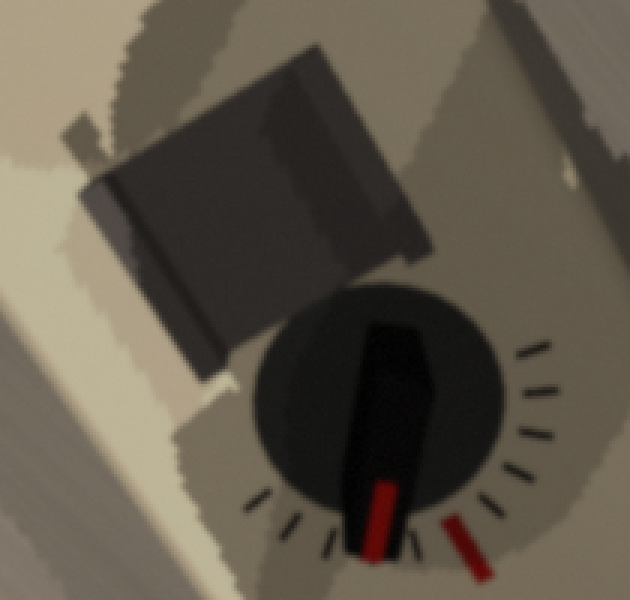

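Run:
```python
from red import *
W=cam('wrist',pickle.load(open('pics/w1.pkl','rb')));T=cam('top');S=cam('side')
for nm,a,b,c in(('mark',(375.3,302.4),(148.1,211),(248.7,158.3)),('tip',(346,293.7),(163.3,207.7),(259.7,148.8))):
    print(nm,tri([ray(W,*a),ray(T,*b)]),tri([ray(W,*a),ray(T,*b),ray(S,*c)]))
print('disc',tri([ray(W,346,252.7),ray(T,110+150/2.35,170+108/2.35)]))
# stripe ends at z108, mark ends at z60
f=lambda p:(220+p[0]/3,120+p[1]/3)
P=lambda p,z:onz(W,*f(p),z)
a,b=P((389,481),108),P((373,563),108); print('stripe',a,b,np.degrees(np.arctan2(*(b-a)[1::-1])),np.linalg.norm(b-a))
a,b=P((449,518),60),P((485,579),60); print('mark',a,b,np.degrees(np.arctan2(*(b-a)[1::-1])))
d=P((378,398),61);m=P((467,549),60);print('disc',d,np.degrees(np.arctan2(*(m-d)[1::-1])))
for q,r in (((80,192),(205,382)),((318,45),(433,250))):
    a,b=P(q,76),P(r,76); print('wall',a,b,np.linalg.norm(b-a),np.degrees(np.arctan2(*(b-a)[1::-1])))
# deck edges: straight lines by gradients, print right/left edge
a,b=onz(W,135,97,60),onz(W,335,383,60); print('left edge',a,b,np.degrees(np.arctan2(*(b-a)[1::-1])))
```

```text
mark (array([577. , 245.9,  54.6]), [np.float64(0.12254339990358572), np.float64(0.12254339990371374)]) (array([575.4, 244. ,  61. ]), [np.float64(1.2294595191903757), np.float64(0.7218646385691784), np.float64(1.492206301257542)])
tip (array([577.4, 201.4, 104. ]), [np.float64(0.12330794347892708), np.float64(0.12330794347896719)]) (array([576.6, 200.9, 106.5]), [np.float64(0.6689024995802095), np.float64(0.4603570781003047), np.float64(1.0062794456985569)])
disc (array([566.5, 192.2,  53.1]), [np.float64(0.02301206244044809), np.float64(0.02301206244055348)])
stripe [567.3 193.1 108. ] [584.9 207.8 108. ] 39.90878704121075 22.970145555594804
mark [573.6 232.5  60. ] [578.1 255.2  60. ] 78.58190499848254
disc [564.8 189.7  61. ] 78.40772621573115
wall [582.9  92.   76. ] [593.8 150.8  76. ] 59.797608043693714 79.4781550692961
wall [513.2 104.4  76. ] [524.7 162.9  76. ] 59.60903482906503 78.95637172287424
left edge [604.1 -10.   60. ] [658.6 284.8  60. ] 79.52698086408924
```

Measured: yaw ≈ -0.19 (+y axis at 79.1°). The dial axis is at (565.3,190.5), with the stripe at z ≈ 106 (expected 108) and the mark at z ≈ 61 (expected 60). The walls are 60 mm long, as stated. The bar lies at about 42°, so the dial angle is about -37°. Next I grip it.

Request:
arm_command(motion=[[1,[0.0325,0.106,0],[0,0,-0.02]],[1,[0.0325,0.106,-0.1],[0,0,-0.02]],[1,[0.0325,0.106,-0.25],[0,0,-0.02]],[1,[0.0325,0.106,-0.35],[0,0,-0.02]],[1,[0.0325,0.106,-0.4],[0,0,-0.02]],[1,[0.0325,0.106,-0.4],[0,0,-0.02]],[0,[0.0325,0.106,-0.4],[0,0,-0.02]],[0,[0.0325,0.106,-0.4],[0,0,-0.02]],[0,[0.0325,0.106,-0.4],[0,0,-0.02]],[0,[0.0325,0.106,-0.4],[0,0,-0.02]],[0,[0.0325,0.106,-0.4],[0,0,-0.02]],[0,[0.0325,0.106,-0.4],[0,0,-0.02]]], grip_force=30)

```text
t: 3.32
position: [565.6, 191.5, 101.0]
ee_rot: [-0.356, 0.934, 0.001, 0.0]
contact_force: [-4.5, 2.0, 5.6]
width: 14.4
grasp_force: 34.1
```

```bash
python3 look.py w2
```

```text
[565.6 191.5 101. ] [-0.356  0.934  0.001  0.   ] [ 0.21  0.25  0.03  1.35  0.   -0.52] [-4.5  2.   5.6] 14.4 3.325
```

View pics/w2.png

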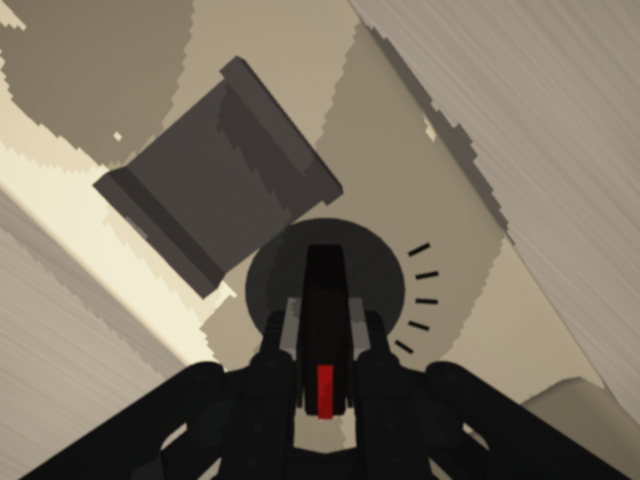

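The bar is clamped squarely (stripe vertical at column 325, opening 14.4 mm). The walls are clearer here, so I take the yaw from them again.

Run:
```python
from red import *
o=pickle.load(open('pics/w2.pkl','rb'));W=cam('wrist',o);w=cv2.imread('pics/w2.png')
ang=lambda v:np.degrees(np.arctan2(v[1],v[0]))
print('tool x',ang(Ro.from_quat(o['ee_rot']).as_matrix()[:,0])-180)
l=cv2.createLineSegmentDetector().detect(cv2.cvtColor(w[:330],cv2.COLOR_BGR2GRAY))[0][:,0]
for q in l:
    n=np.hypot(q[2]-q[0],q[3]-q[1])
    if n>60:
        for z in(60,76):
            a,b=onz(W,*q[:2],z),onz(W,*q[2:],z); print(q,z,a[:2],b[:2],np.linalg.norm(b-a),ang(b-a))
```

```text
tool x -318.2447176667928
[201.  297.8 155.5 250.7] 60 [604.1 150.6] [598.9 122.7] 28.476801202747044 -100.67547338224362
[201.  297.8 155.5 250.7] 76 [594.4 149.2] [589.7 124. ] 25.69475163903871 -100.67547338224375
[243.2  57.7 342.  185.6] 60 [513.6 103.7] [524.5 163.4] 60.73253616294443 79.59434258343852
[243.2  57.7 342.  185.6] 76 [512.7 106.8] [522.6 160.7] 54.7992529780788 79.59434258343857
[127.3 163.6 223.2  78.1] 60 [575.3  93.1] [524.1 102.4] 51.99887568055319 169.71336402043406
[127.3 163.6 223.2  78.1] 76 [568.4  97.3] [522.3 105.7] 46.91883005427506 169.71336402043408
[387.1  37.6 432.   99. ] 60 [473.2 138.7] [476.9 166.4] 27.974650065268666 82.36036923416373
[387.1  37.6 432.   99. ] 76 [476.3 138.4] [479.7 163.5] 25.2416583062973 82.36036923416371
[342.4 246.8 350.8 328.4] 60 [544.  181.5] [570.9 211.5] 40.22828011265445 48.12071621835533
[342.4 246.8 350.8 328.4] 76 [540.2 177.1] [564.5 204.1] 36.2981663214555 48.12071621835539
[ -2.1 183.5 151.  330.4] 60 [617.2  58.2] [633.  143.3] 86.55271671520647 79.47693787847483
[ -2.1 183.5 151.  330.4] 76 [606.2  65.8] [62
[... 479 characters left out ...]
9] 47.32725976794 -100.39880476610472
[565.7 328.1 514.9 252.3] 76 [504.9 270.8] [497.2 228.8] 42.703609047780944 -100.39880476610475
[286.7 120.8 240.8  61.7] 60 [520.1 130.1] [515.2 103.8] 26.758832281923098 -100.40729436112107
[286.7 120.8 240.8  61.7] 76 [518.6 130.7] [514.3 107. ] 24.144620202931357 -100.40729436112134
[145.9 187.9 223.1 270.7] 60 [578.6 104.2] [587. 150.] 46.596350017576526 79.6235094250773
[145.9 187.9 223.1 270.7] 76 [571.4 107.3] [579.  148.6] 42.044105742882685 79.62350942507733
[213.6 285.2 108.8 174.9] 60 [595.4 151.1] [584.1  90. ] 62.13139138024452 -100.42101027000817
[213.6 285.2 108.8 174.9] 76 [586.5 149.6] [576.4  94.5] 56.06144661884604 -100.42101027000828
```

The wall lines agree on 79.6°, so I turn the dial +37.8°.

Request:
arm_command(motion=[[0,[0,0,0],[0,0,0.025]],[0,[0,0,0],[0,0,0.05]],[0,[0,0,0],[0,0,0.075]],[0,[0,0,0],[0,0,0.1]],[0,[0,0,0],[0,0,0.105]],[0,[0,0,0],[0,0,0.105]],[0,[0,0,0],[0,0,0.105]]])

```text
t: 4.25
position: [566.0, 191.3, 101.0]
ee_rot: [-0.64, 0.768, 0.0, 0.001]
contact_force: [-3.5, 2.2, 5.1]
width: 14.7
grasp_force: 34.1
```

```bash
python3 look.py w3; python3 -c "
from red import *
o=pickle.load(open('pics/w3.pkl','rb'));print(np.degrees(np.arctan2(*Ro.from_quat(o['ee_rot']).as_matrix()[1::-1,0]))+180)
for r in reds(cv2.imread('pics/w3.png'),(0,0,640,480)):print(r)"
```

```text
[566.  191.3 101. ] [-0.64   0.768  0.     0.001] [ 0.21  0.25  0.03  1.35  0.   -1.18] [-3.5  2.2  5.1] 14.7 4.25
79.56979139836399
(array([324.6, 391.1]), np.int32(843), ((324.4999694824219, 391.4999694824219), (14.999998092651367, 52.99999237060547), 0.0))
```

Request:
arm_command(motion=[[1,[0,0,0],[0,0,0]],[1,[0,0,0],[0,0,0]],[1,[0,0,0],[0,0,0]],[1,[0,0,0],[0,0,0]],[1,[0,0,0.06],[0,0,0]],[1,[0,0,0.15],[0,0,0]],[1,[0,0,0.3],[0,0,0]],[1,[-0.02,-0.11,0.4],[0,0,0]],[1,[-0.02,-0.11,0.4],[0,0,0]],[1,[-0.02,-0.11,0.4],[0,0,0]]])

```text
t: 5.55
position: [558.1, 146.6, 259.6]
ee_rot: [-0.639, 0.769, 0.0, 0.0]
contact_force: [0.6, -0.5, -0.4]
width: 85.4
grasp_force: 0.0
```

```bash
cat > lines.py <<'E'
from red import *
def lines(name,box,zs,mn=30):
    o=pickle.load(open(f'pics/{name}.pkl','rb'));W=cam('wrist',o);w=cv2.imread(f'pics/{name}.png')
    x0,y0,x1,y1=box
    for q in cv2.createLineSegmentDetector().detect(cv2.cvtColor(w[y0:y1,x0:x1],cv2.COLOR_BGR2GRAY))[0][:,0]:
        q=q+np.array([x0,y0,x0,y0])
        if np.hypot(q[2]-q[0],q[3]-q[1])<mn: continue
        for z in zs:
            a,b=onz(W,*q[:2],z),onz(W,*q[2:],z); v=b-a; print(q,z,a[:2],b[:2],'L%.0f ang%.2f'%(np.linalg.norm(v),np.degrees(np.arctan2(v[1],v[0]))%180))
    return W,w
E
python3 look.py w4
python3 - <<'E'
from lines import *
W,w=lines('w4',(200,80,480,330),(60,76,108),28)
for r in reds(w,(0,0,640,480)):
    print(r); print([onz(W,*r[0],z)for z in(60,108)])
cv2.imwrite('pics/c4.png',cv2.resize(w[100:330,190:460],None,fx=2.6,fy=2.6,interpolation=3))
E
```

```text
[558.1 146.6 259.6] [-0.639  0.769  0.     0.   ] [ 0.14  0.19  0.27  1.65  0.   -1.25] [ 0.6 -0.5 -0.4] 85.4 5.55
[279.8 223.1 278.  179.3] 60 [597.3 152.8] [590.8 116.9] L37 ang79.73
[279.8 223.1 278.  179.3] 76 [594.6 148.5] [588.4 114.3] L35 ang79.73
[279.8 223.1 278.  179.3] 108 [589.3 139.8] [583.7 109.2] L31 ang79.73
[281.9 145.8 370.6 145.5] 60 [582.   91.8] [514.  104.2] L69 ang169.67
[281.9 145.8 370.6 145.5] 76 [580.1  90.5] [515.4 102.3] L66 ang169.67
[281.9 145.8 370.6 145.5] 108 [576.3  87.9] [518.4  98.4] L59 ang169.67
[325.8 106.7 362.2  99.6] 60 [543.1  69.5] [515.3  69.5] L28 ang0.07
[325.8 106.7 362.2  99.6] 76 [543.1  69.3] [516.7  69.3] L26 ang0.07
[325.8 106.7 362.2  99.6] 108 [543.1  68.9] [519.5  68.8] L24 ang0.07
[414.9 265.7 421.  183.2] 60 [491.4 211.3] [478.6 140.9] L72 ang79.65
[414.9 265.7 421.  183.2] 76 [494.  204.1] [481.8 137.2] L68 ang79.65
[414.9 265.7 421.  183.2] 108 [499.2 189.6] [488.2 129.7] L61 ang79.65
[373.  146.8 370.5 223.1] 60 [512.3 105.5] [523.4 166.6] L62 ang79.76
[373.  146.8 370.5 223.1] 76 [513.9 103.5] [524.4 161.6] L59 ang79.76
[
[... 552 characters left out ...]
24.8 165.6 423.4 205.6] 76 [477.5 124.4] [481.9 155.1] L31 ang81.89
[424.8 165.6 423.4 205.6] 108 [484.4 118.2] [488.3 145.7] L28 ang81.89
[222.9  80.4 242.1 328.3] 60 [614.8  37.3] [652.5 243.8] L210 ang79.66
[222.9  80.4 242.1 328.3] 76 [611.3  38.7] [647.1 234.9] L199 ang79.66
[222.9  80.4 242.1 328.3] 108 [604.2  41.5] [636.3 217.2] L179 ang79.66
[363.  149.4 361.5 203.1] 60 [520.3 106. ] [528.1 148.4] L43 ang79.59
[363.  149.4 361.5 203.1] 76 [521.4 104. ] [528.8 144.3] L41 ang79.59
[363.  149.4 361.5 203.1] 108 [523.7 100. ] [530.4 136.1] L37 ang79.59
(array([325.3, 304.8]), np.int32(277), ((325.5, 305.5), (39.0, 7.0), 90.0))
[array([574. , 234.2,  60. ]), array([569.4, 209.1, 108. ])]
```

View pics/c4.png

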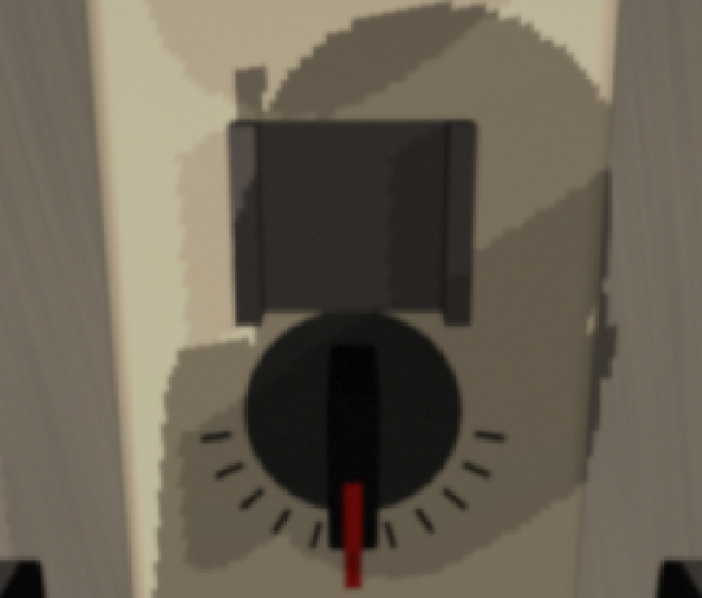

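The pointer's stripe runs straight into the mark (both at column 325), and all the guide lines stand at 79.66°. The guide's outer width measures 71.4 mm (72 expected) and its length 59.9 mm. Now over the lock.

Request:
arm_command(motion=[[1,[-0.28,-1,0],[0,0,-0.238]],[1,[-0.28,-1,0],[0,0,-0.238]],[1,[-0.28,-1,0],[0,0,-0.238]],[1,[-0.28,-1,0],[0,0,-0.238]],[1,[-0.28,-1,0],[0,0,-0.238]],[1,[-0.28,-1,0],[0,0,-0.238]],[1,[-0.28,-1,0],[0,0,-0.238]],[1,[-0.28,-1,0],[0,0,-0.238]],[1,[-0.28,-1,0],[0,0,-0.238]],[1,[-0.28,-1,0],[0,0,-0.238]],[1,[-0.28,-1,0],[0,0,-0.238]]])

```text
t: 6.98
position: [446.2, -252.6, 259.6]
ee_rot: [0.052, 0.999, 0.0, -0.0]
contact_force: [-0.7, -0.1, -0.6]
width: 85.6
grasp_force: 0.0
```

```bash
python3 look.py w5
python3 - <<'E'
from lines import *
o=pickle.load(open('pics/w5.pkl','rb'));W=cam('wrist',o);w=cv2.imread('pics/w5.png')
hsv=cv2.cvtColor(w,cv2.COLOR_BGR2HSV); m=cv2.inRange(hsv,(18,130,50),(32,255,255))
for c in cv2.findContours(m,0,2)[0]:
    if cv2.contourArea(c)>500: print(cv2.boundingRect(c)); B=cv2.boundingRect(c)
lines('w5',(150,80,500,330),(0,14,59),20)
E
```

```text
[ 446.2 -252.6  259.6] [ 0.052  0.999  0.    -0.   ] [-0.65  0.02  0.09  1.64  0.   -0.54] [-0.7 -0.1 -0.6] 85.6 6.975
(234, 160, 159, 79)
(97, 0, 130, 56)
[390.6 214.9 330.6 214.7] 0 [ 476.4 -191.4] [ 470.2 -249.6] L59 ang83.84
[390.6 214.9 330.6 214.7] 14 [ 472.4 -193.3] [ 466.3 -249.4] L56 ang83.84
[390.6 214.9 330.6 214.7] 59 [ 459.3 -199.7] [ 454.  -248.9] L50 ang83.84
[393.1 174.6 243.1 174.9] 0 [ 437.3 -186.9] [ 422.8 -328. ] L142 ang84.11
[393.1 174.6 243.1 174.9] 14 [ 434.7 -189. ] [ 420.7 -325. ] L137 ang84.11
[393.1 174.6 243.1 174.9] 59 [ 426.2 -195.9] [ 413.9 -315.2] L120 ang84.11
[239.  161.8 240.6 184.3] 0 [ 410.2 -329.8] [ 431.3 -331.9] L21 ang174.34
[239.  161.8 240.6 184.3] 14 [ 408.5 -326.7] [ 428.9 -328.7] L20 ang174.34
[239.  161.8 240.6 184.3] 59 [ 403.3 -316.7] [ 421.2 -318.5] L18 ang174.34
[234.5 198.  237.4 228.1] 0 [ 443.9 -340. ] [ 474.1 -342.5] L30 ang175.25
[234.5 198.  237.4 228.1] 14 [ 441.  -336.5] [ 470.1 -338.9] L29 ang175.25
[234.5 198.  237.4 228.1] 59 [ 431.8 -325.3] [ 457.3 -327.5] L26 ang175.25
[249.4 226.9 248.  199.3] 0 [ 474.1 -330.5] [ 446.5
[... 2570 characters left out ...]
 -237.2] [ 359.5 -253.5] L17 ang73.38
[255.6 226.2 328.1 226. ] 0 [ 474.1 -324.3] [ 481.3 -253.2] L71 ang84.19
[255.6 226.2 328.1 226. ] 14 [ 470.1 -321.4] [ 477.1 -252.9] L69 ang84.19
[255.6 226.2 328.1 226. ] 59 [ 457.4 -312.1] [ 463.5 -252. ] L60 ang84.19
[330.6 186.9 389.4 186.9] 0 [ 442.8 -246.9] [ 448.7 -191.1] L56 ang83.93
[330.6 186.9 389.4 186.9] 14 [ 440.  -246.8] [ 445.7 -193.1] L54 ang83.93
[330.6 186.9 389.4 186.9] 59 [ 430.9 -246.6] [ 435.9 -199.4] L47 ang83.93
[331.9 225.9 388.1 226.3] 0 [ 481.7 -249.5] [ 487.9 -194.4] L55 ang83.56
[331.9 225.9 388.1 226.3] 14 [ 477.4 -249.4] [ 483.4 -196.3] L53 ang83.56
[331.9 225.9 388.1 226.3] 59 [ 463.7 -248.9] [ 469.  -202.2] L47 ang83.56
```

View pics/w5.png

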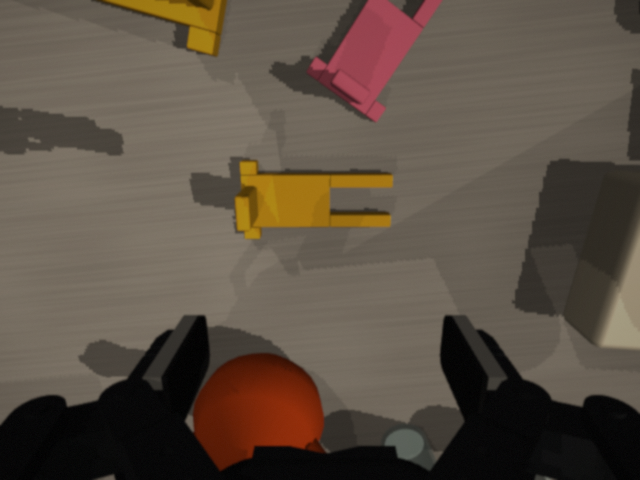

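The picture shows the lock lying at (234–393,160–238) with its fork to the right (+y) and its lug top at about (242,213). The large yellow and pink pieces are farther up, the jebena is at (258,400), and the grinder is on the right. I check the lug's height with a second view.

Run:
```python
from lines import *
W=cam('wrist',pickle.load(open('pics/w5.pkl','rb')))
T,S=cam('top'),cam('side')
print(tri([ray(W,242,213),ray(T,418.7,272.5)]), tri([ray(W,242,213),ray(S,325+700*90/400/1-400*90/400+8,280+(455-320)*75/280-6)]))
print(onz(W,242,213,59))
```

```text
(array([ 446.1, -322.5,   54.2]), [np.float64(0.11510360888757297), np.float64(0.11510360888766694)]) (array([ 449.3, -324.2,   67.4]), [np.float64(7.625650784416469), np.float64(7.625650784416402)])
[ 444.9 -321.4   59. ]
```

Request:
arm_command(motion=[[1,[-0.0025,-0.172,-0.1],[0,0,0]],[1,[-0.0025,-0.172,-0.25],[0,0,0]],[1,[-0.0025,-0.172,-0.35],[0,0,0]],[1,[-0.0025,-0.172,-0.35],[0,0,0]]])

```text
t: 7.52
position: [441.8, -319.1, 114.6]
ee_rot: [0.053, 0.999, 0.004, -0.004]
contact_force: [0.3, -0.3, 0.2]
width: 85.1
grasp_force: 0.0
```

```bash
python3 look.py w6
python3 - <<'E'
from lines import *
W=cam('wrist',pickle.load(open('pics/w6.pkl','rb')));w=cv2.imread('pics/w6.png')
hsv=cv2.cvtColor(w,cv2.COLOR_BGR2HSV); m=cv2.inRange(hsv,(18,130,50),(32,255,255))
print([cv2.boundingRect(c) for c in cv2.findContours(m,0,2)[0] if cv2.contourArea(c)>500])
lines('w6',(200,60,480,400),(59,),30)
E
```

```text
[ 441.8 -319.1  114.6] [ 0.053  0.999  0.004 -0.004] [-0.75  0.13 -0.09  1.37  0.   -0.64] [ 0.3 -0.3  0.2] 85.1 7.525
[(304, 191, 243, 125), (225, 0, 53, 25)]
[206.1 315.7 209.1 369.3] 59 [ 454.1 -379.7] [ 485.  -384.3] L31 ang171.54
[439.2 362.  442.7 318. ] 59 [ 493.9 -265.5] [ 468.4 -263.2] L26 ang174.91
[454.7 399.  439.2 362.7] 59 [ 518.1 -257.6] [ 494.3 -265.5] L25 ang18.23
[478.1 214.8 308.1 215.8] 59 [ 416.9 -246.1] [ 408.9 -323.5] L78 ang84.08
[304.3 196.9 304.6 228.1] 59 [ 400.  -324.2] [ 414.6 -325.8] L15 ang173.67
[478.1 275.6 441.9 275.8] 59 [ 447.3 -245.8] [ 445.5 -263.2] L17 ang83.91
[451.9 316.1 478.8 361.5] 59 [ 467.9 -258.6] [ 495.9 -245. ] L31 ang25.90
[373.1 204.  471.9 206.9] 59 [ 406.7 -293.6] [ 412.9 -249. ] L45 ang82.02
[333.  205.8 370.7 207.8] 59 [ 405.5 -311.7] [ 408.3 -294.8] L17 ang80.74
[200.7 188.8 231.8 193.4] 59 [ 391.4 -369.7] [ 395.  -356.3] L14 ang75.13
[443.1 263.8 478.2 265. ] 59 [ 439.3 -262.5] [ 441.8 -245.9] L17 ang81.52
[442.8 256.9 444.9 218.1] 59 [ 435.8 -262.6] [ 416.8 -261.3] L19 ang176.09
[333.1 293.8 436.9 293.3] 59 [ 449.2 -316.1] [ 454.5 -265.8] L51 ang84.00
[478.1  99.4 428.   60.8] 59 [ 366.6 -246.7] [ 349.4 -267.2] L27 ang50.06
[442.2  64.  478.2  91.8] 59 [ 351.2 -261.4] [ 363.6 -246.7] L19 ang50.06
```

View pics/w6.png

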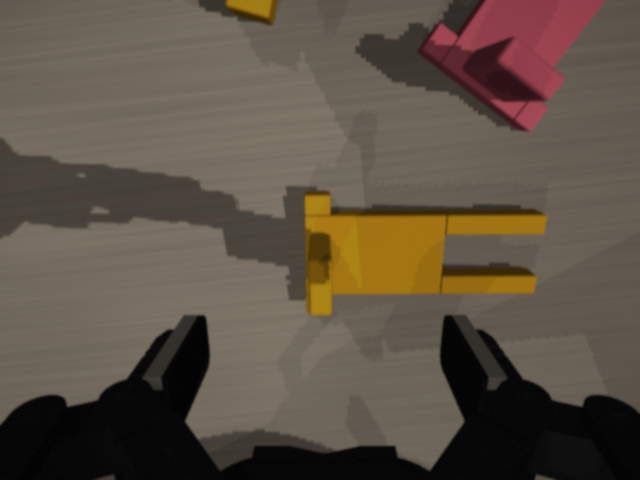

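The lug (about (320,255), above the shoulder at columns 304–331) sits centred between the fingers. The measured height of 54–59 mm agrees with 59. I go down and grip.

Request:
arm_command(motion=[[1,[0,0,-0.1],[0,0,0]],[1,[0,0,-0.17],[0,0,0]],[1,[0,0,-0.195],[0,0,0]],[1,[0,0,-0.195],[0,0,0]],[0,[0,0,-0.195],[0,0,0]],[0,[0,0,-0.195],[0,0,0]],[0,[0,0,-0.195],[0,0,0]],[0,[0,0,-0.195],[0,0,0]],[0,[0,0,-0.195],[0,0,0]],[0,[0,0,-0.195],[0,0,0]]], grip_force=70)

```text
t: 8.82
position: [445.2, -322.2, 42.3]
ee_rot: [0.054, 0.999, 0.0, 0.0]
contact_force: [-0.0, 1.6, 2.9]
width: 10.9
grasp_force: 68.5
```

Request:
arm_command(motion=[[0,[0,0,0.05],[0,0,0]],[0,[0,0,0.15],[0,0,0]],[0,[0,0,0.28],[0,0,0]],[0,[0,0,0.395],[0,0,0]],[0,[0.053,0.2,0.395],[0,0,-0.003]],[0,[0.09,0.34,0.395],[0,0,-0.006]],[0,[0.126,0.48,0.395],[0,0,-0.009]],[0,[0.163,0.62,0.395],[0,0,-0.012]],[0,[0.195,0.74,0.395],[0,0,-0.012]],[0,[0.223,0.847,0.395],[0,0,-0.012]],[0,[0.223,0.847,0.395],[0,0,-0.012]],[0,[0.223,0.847,0.395],[0,0,-0.012]],[0,[0.223,0.847,0.395],[0,0,-0.012]]])

```text
t: 10.45
position: [533.9, 15.4, 199.6]
ee_rot: [0.092, 0.996, -0.0, -0.0]
contact_force: [-0.6, -0.1, -1.4]
width: 10.9
grasp_force: 69.0
```

```bash
python3 look.py w7
python3 - <<'E'
from lines import *
o=manip.get_obs(); z=o['position'][2]-42
grab('top','t7.png')
lines('w7',(150,60,639,400),(z+14,),50)
E
```

```text
[533.9  15.4 199.6] [ 0.092  0.996 -0.    -0.   ] [-0.1   0.07  0.02  1.52 -0.    0.09] [-0.6 -0.1 -1.4] 10.9 10.45
[494.4 318.7 608.1 319.4] 171.78641155401743 [552.1  83.7] [561.2 130.7] L48 ang79.02
[149.6 394.  197.6 362.9] 171.78641155401743 [562.2 -70.8] [550.3 -44.9] L28 ang114.74
[504.4 277.9 636.9 277.5] 171.78641155401743 [534.   88.7] [543.7 141.5] L54 ang79.61
[341.9 241.2 445.6 241.5] 171.78641155401743 [506.4  26.6] [514.   66.7] L41 ang79.21
[446.3 360.3 508.4 399.7] 171.78641155401743 [568.9  62. ] [595.   87.8] L37 ang44.64
[447.7 240.7 454.1 174.6] 171.78641155401743 [513.9  67.5] [488.2  72.2] L26 ang169.65
[455.6 174.1 558.1 174.8] 171.78641155401743 [488.2  72.8] [495.4 110.3] L38 ang79.07
[636.9 103.4 304.4 105.7] 171.78641155401743 [474.9 137.8] [454.1  22.2] L117 ang79.80
[306.6 299.4 306.9 398.1] 171.78641155401743 [528.8   8. ] [577.4  -1.6] L50 ang168.78
[503.1 251.4 308.1 251.7] 171.78641155401743 [522.4  88.8] [508.3  12.7] L77 ang79.48
[344.4 300.5 348.1 358. ] 171.78641155401743 [532.2  23.3] [559.9  20.2] L28 ang173.60
[636.9 251.6 510.6 251.5] 171.786
[... 302 characters left out ...]
 ang164.61
[625.6 240.7 538.1 240.7] 171.78641155401743 [526.7 136.3] [520.4 102.5] L34 ang79.45
[471.8  83.2 523.2  80.3] 171.78641155401743 [457.5  81. ] [459.8  98.6] L18 ang82.44
[255.6  97.3 309.4  94.5] 171.78641155401743 [448.1   6. ] [450.7  24.7] L19 ang82.20
[313.1  97.2 370.6  94.2] 171.78641155401743 [451.8  25.8] [454.6  45.8] L20 ang82.21
[297.1 241.8 298.8 294.4] 171.78641155401743 [503.4   9.3] [526.    5.3] L23 ang170.00
[298.2 115.6 299.5 178. ] 171.78641155401743 [456.9  19.4] [478.9  15.3] L22 ang169.44
[536.9 241.  450.6 241.3] 171.78641155401743 [520.4 102. ] [514.3  68.7] L34 ang79.61
[494.4 357.1 620.6 357.1] 171.78641155401743 [571.1  82.7] [581.2 136.7] L55 ang79.43
```

View pics/w7.png

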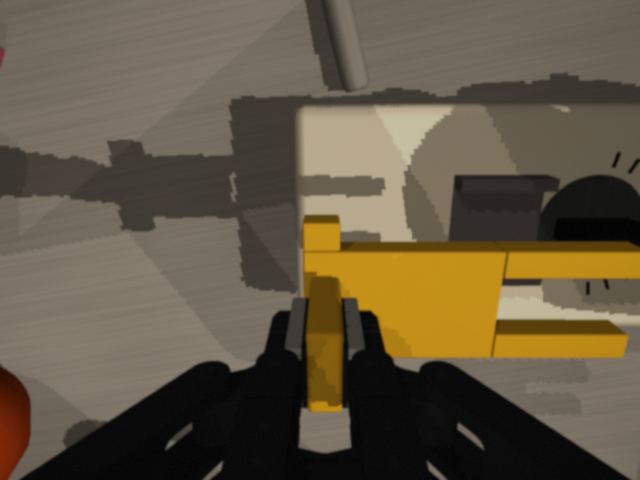

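In hand, the lock is level and parallel to the guide (edges at 79.4–79.6°). Its axis stands at grinder-frame x 522.6, the same as the guide's 522.65. I lower it.

Request:
arm_command(motion=[[0,[0,0,-0.1],[0,0,0]],[0,[0,0,-0.18],[0,0,0]],[0,[0,0,-0.22],[0,0,0]],[0,[0,0,-0.23],[0,0,0]],[0,[0,0,-0.2375],[0,0,0]],[0,[0,0,-0.2425],[0,0,0]],[0,[0,0,-0.2425],[0,0,0]],[0,[0,0,-0.2425],[0,0,0]]])

```text
t: 11.55
position: [534.6, 16.6, 103.6]
ee_rot: [0.091, 0.996, 0.0, 0.001]
contact_force: [-0.1, -0.4, -0.8]
width: 11.2
grasp_force: 68.9
```

```bash
python3 look.py w8;python3 - <<'E'
from lines import *
lines('w8',(150,60,639,400),(74,76),70)
E
```

```text
[534.6  16.6 103.6] [0.091 0.996 0.    0.001] [-0.09  0.09 -0.15  1.33  0.    0.09] [-0.1 -0.4 -0.8] 11.2 11.55
[442.4 358.5 507.6 399. ] 74 [569.8  62.1] [597.   89.5] L39 ang45.17
[442.4 358.5 507.6 399. ] 76 [568.3  61.7] [595.1  88.7] L38 ang45.17
[636.9 376.8 511.9 377.2] 74 [595.3 147. ] [585.3  91.9] L56 ang79.65
[636.9 376.8 511.9 377.2] 76 [593.5 145.5] [583.6  91.1] L55 ang79.65
[499.4 357.4 620.6 356.9] 74 [573.8  86.8] [583.3 139.4] L53 ang79.73
[499.4 357.4 620.6 356.9] 76 [572.2  86.1] [581.6 137.9] L53 ang79.73
[369.3 238.7 444.4 239.6] 74 [508.7  38.7] [514.5  67.9] L30 ang78.76
[369.3 238.7 444.4 239.6] 76 [508.   38.6] [513.7  67.5] L29 ang78.76
[520.6 212.2 636.9 211.5] 74 [508.7  98.1] [516.6 142.5] L45 ang79.85
[520.6 212.2 636.9 211.5] 76 [507.9  97.2] [515.8 141. ] L45 ang79.85
[485.6 251.5 306.9 252.1] 74 [522.6  83.8] [509.8  13.2] L72 ang79.68
[485.6 251.5 306.9 252.1] 76 [521.7  83.1] [509.   13.4] L71 ang79.68
[574.4 104.5 289.4 106.6] 74 [471.9 118.2] [454.1  17.9] L102 ang79.92
[574.4 104.5 289.4 106.6] 76 [471.7 117. ] [454.1  18.1] L100 ang79.92
[306.6
[... 695 characters left out ...]

[488.1 357.6 395.6 356.7] 74 [573.  82.] [565.1  42. ] L41 ang78.89
[488.1 357.6 395.6 356.7] 76 [571.4  81.3] [563.6  41.8] L40 ang78.89
[625.6 333.3 549.4 333.9] 74 [571.4 140.9] [565.8 108.6] L33 ang80.03
[625.6 333.3 549.4 333.9] 76 [569.9 139.5] [564.3 107.6] L32 ang80.03
[636.9 249.9 508.1 250.5] 74 [532.9 143.4] [523.8  92.7] L52 ang79.78
[636.9 249.9 508.1 250.5] 76 [531.9 141.9] [522.9  91.8] L51 ang79.78
[280.7 110.5 282.9 218.1] 74 [454.9  14.6] [494.1   6.8] L40 ang168.76
[280.7 110.5 282.9 218.1] 76 [454.9  14.8] [493.6   7.1] L40 ang168.76
[606.9 318.8 504.4 318.9] 74 [562.7 132.7] [554.8  89.8] L44 ang79.57
[606.9 318.8 504.4 318.9] 76 [561.3 131.4] [553.5  89.1] L43 ang79.57
```

View pics/w8.png

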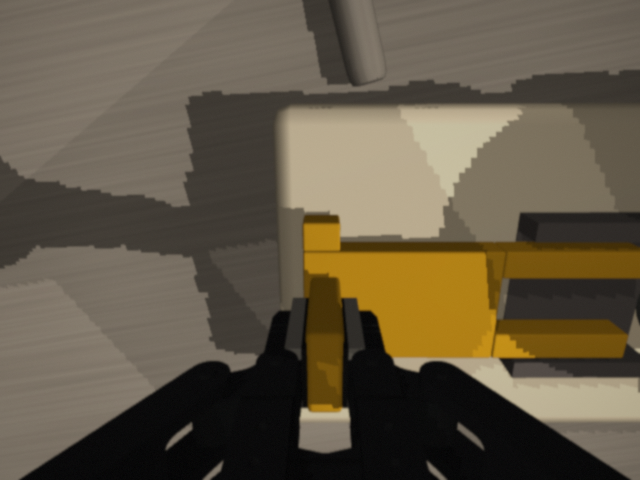

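The lock's prongs (rows 251–357) lie between the guide walls (outer edges at rows 212 and 377), about 1 mm towards +x. I shift it by 0.8 mm, set it down and release.

Request:
arm_command(motion=[[0,[-0.002,0,0],[0,0,0]],[0,[-0.002,0,-0.0025],[0,0,0]],[0,[-0.002,0,-0.004],[0,0,0]],[0,[-0.002,0,-0.004],[0,0,0]],[0,[-0.002,0,-0.004],[0,0,0]]])

```text
t: 12.22
position: [533.5, 16.6, 102.3]
ee_rot: [0.091, 0.996, 0.0, 0.0]
contact_force: [-3.4, 0.2, 5.5]
width: 11.1
grasp_force: 69.8
```

Request:
arm_command(motion=[[1,[0,0,0],[0,0,0]],[1,[0,0,0],[0,0,0]],[1,[0,0,0],[0,0,0]],[1,[0,0,0],[0,0,0]],[1,[0,0,0.08],[0,0,0]],[1,[0,0,0.2],[0,0,0]],[1,[0,0,0.2],[0,0,0]],[1,[0,0,0.2],[0,0,0]]])

```text
t: 13.22
position: [533.5, 16.5, 181.4]
ee_rot: [0.091, 0.996, 0.0, 0.0]
contact_force: [0.0, 0.2, -1.3]
width: 85.5
grasp_force: 0.0
```

```bash
python3 look.py w9;python3 - <<'E'
from lines import *
grab('top','t9.png')
W,w=lines('w9',(150,60,639,330),(74,),60)
def g(p,z):
    X=onz(W,*p,z); return np.round([X[0]*.9838-X[1]*.1795-522.6, X[0]*.1795+X[1]*.9838-213.2],1)
hsv=cv2.cvtColor(w,cv2.COLOR_BGR2HSV); m=cv2.inRange(hsv,(18,130,50),(32,255,255))
c=max(cv2.findContours(m,0,2)[0],key=cv2.contourArea)
for p in cv2.approxPolyDP(c,3,True)[:,0]: print(p,g(p,74))
E
```

```text
[533.5  16.5 181.4] [0.091 0.996 0.    0.   ] [-0.09  0.07 -0.02  1.49  0.    0.09] [ 0.   0.2 -1.3] 85.5 13.225
[444.4 281.2 531.9 281.2] 74 [571.3  84.5] [581.2 138. ] L54 ang79.52
[334.4 197.5 428.1 197.5] 74 [506.6  26.6] [516.5  80. ] L54 ang79.53
[461.9 180.  573.1 180.9] 74 [509.8 100. ] [521.9 162.6] L64 ang79.01
[486.9 105.  375.7 106.2] 74 [471.4 116.4] [461.   57.3] L60 ang80.08
[433.1 203.8 313.1 204.3] 74 [520.8  82.5] [508.3  13.7] L70 ang79.75
[379.4 106.3 300.6 106.5] 74 [461.5  59.3] [453.8  17.4] L43 ang79.66
[309.3  97.2 371.8  94.2] 74 [450.  23.] [454.6  56.2] L33 ang82.17
[458.1 222.7 543.1 222.9] 74 [534.9  95.9] [544.2 145.4] L50 ang79.38
[544.4 203.3 475.6 203.3] 74 [532.3 146.3] [525.  106.9] L40 ang79.49
[566.9 104.6 495.6 105.7] 74 [479.  158.9] [472.6 121.1] L38 ang80.34
[425.6 281.5 335.6 281.4] 74 [569.4  73.1] [559.1  18.1] L56 ang79.44
[294.8 110.6 295.3 191.9] 74 [455.3  13.9] [499.2   5. ] L45 ang168.52
[531.9 263.8 455.6 263.7] 74 [569.4 138.3] [560.9  92.4] L47 ang79.44
[524.4 256.3 455.6 256.4] 74 [563.6 133.9] [556.   92.7] L42 ang79.56
[310 182] [ -38.1 -110.1]
[312 298] [  35.6 -109.9]
[333 299] [ 36.4 -96.6]
[337 281] [ 24.  -94.2]
[534 280] [23.6 28.1]
[536 264] [12.9 27.6]
[527 257] [ 8.3 21.4]
[444 257] [  8.2 -29.2]
[447 223] [-13.4 -29.4]
[543 223] [-13.2  27.5]
[545 203] [-25.4  26.6]
[535 199] [-27.8  20.4]
[336 200] [-27.5 -95.1]
[333 181] [-38.6 -96.9]
```

The lock lies flat in the guide: axis x ≈ -0.9 mm, origin y ≈ -42, fork tip at y ≈ 28 (short of the bar at y = 50), shoulder at y ≈ -96 to -110. I take the lug again and slide it.

Request:
arm_command(motion=[[1,[0,0,-0.12],[0,0,0]],[1,[0,0,-0.18],[0,0,0]],[1,[0,0,-0.199],[0,0,0]],[1,[0,0,-0.199],[0,0,0]],[0,[0,0,-0.199],[0,0,0]],[0,[0,0,-0.199],[0,0,0]],[0,[0,0,-0.199],[0,0,0]],[0,[0,0,-0.199],[0,0,0]],[0,[0,0,-0.199],[0,0,0]],[0,[0,0,-0.199],[0,0,0]]], grip_force=60)

```text
t: 14.58
position: [533.8, 16.5, 102.4]
ee_rot: [0.091, 0.996, -0.0, 0.001]
contact_force: [0.4, -0.4, 2.3]
width: 11.5
grasp_force: 58.9
```

Request:
arm_command(motion=[[0,[0.0045,0.0246,0],[0,0,0]],[0,[0.009,0.049,0],[0,0,0]],[0,[0.0135,0.074,0],[0,0,0]],[0,[0.018,0.0985,0],[0,0,0]],[0,[0.0225,0.123,0],[0,0,0]],[0,[0.027,0.1475,0],[0,0,0]],[0,[0.0314,0.172,0],[0,0,0]],[0,[0.0314,0.172,0],[0,0,0]],[0,[0.0314,0.172,0],[0,0,0]]])

```text
t: 15.7
position: [546.5, 87.0, 102.3]
ee_rot: [0.091, 0.996, 0.001, 0.001]
contact_force: [0.4, -0.9, 5.1]
width: 11.3
grasp_force: 59.3
```

```bash
python3 look.py w10
```

```text
[546.5  87.  102.3] [0.091 0.996 0.001 0.001] [ 0.04  0.14 -0.1   1.33  0.    0.22] [ 0.4 -0.9  5.1] 11.3 15.7
```

View pics/w10.png

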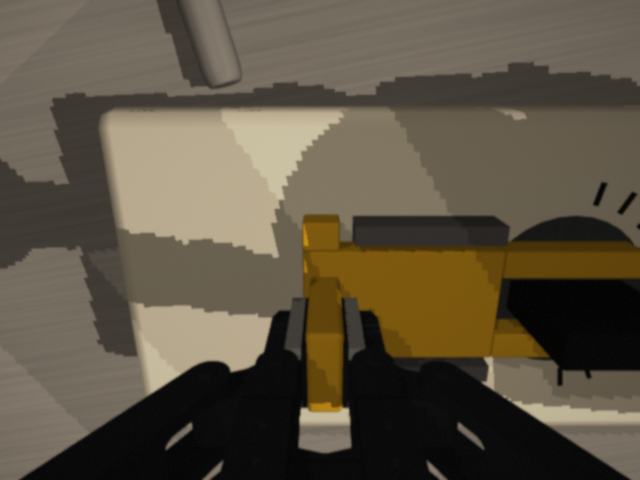

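Slid 70 mm with almost no side force. About 6 mm is left between the shoulder (column 339) and the wall end (column 353), and the fork already straddles the dial. I creep in.

Request:
arm_command(motion=[[0,[0.0004,0.0025,0],[0,0,0]],[0,[0.0009,0.005,0],[0,0,0]],[0,[0.0013,0.0075,0],[0,0,0]],[0,[0.0018,0.01,0],[0,0,0]],[0,[0.0022,0.0125,0],[0,0,0]],[0,[0.0022,0.0125,0],[0,0,0]],[0,[0.0022,0.0125,0],[0,0,0]]])

```text
t: 16.62
position: [547.1, 90.3, 102.3]
ee_rot: [0.091, 0.996, -0.001, 0.0]
contact_force: [-1.1, -4.3, 4.9]
width: 11.7
grasp_force: 59.5
```

Request:
arm_command(motion=[[0,[0.0004,0.0025,0],[0,0,0]],[0,[0.0009,0.005,0],[0,0,0]],[0,[0.0009,0.005,0],[0,0,0]]])

```text
t: 17.0
position: [547.4, 92.3, 102.4]
ee_rot: [0.091, 0.996, -0.001, 0.0]
contact_force: [0.1, -5.2, 5.6]
width: 11.2
grasp_force: 59.5
```

Request:
arm_command(motion=[[0,[0.0004,0.0025,0],[0,0,0]],[0,[0.0009,0.005,0],[0,0,0]],[0,[0.0009,0.005,0],[0,0,0]]])

```text
t: 17.38
position: [547.5, 92.8, 102.4]
ee_rot: [0.092, 0.996, -0.002, 0.0]
contact_force: [-2.7, -8.9, 5.8]
width: 11.4
grasp_force: 59.5
```

```bash
python3 look.py w11
python3 - <<'E'
import cv2
w=cv2.imread('pics/w11.png')[200:400,280:640]
hsv=cv2.cvtColor(w,cv2.COLOR_BGR2HSV); m=cv2.inRange(hsv,(18,130,50),(32,255,255))
r=m[26]; print([i+280 for i in range(1,360) if (r[i]>0)!=(r[i-1]>0)])
g=cv2.cvtColor(w,cv2.COLOR_BGR2GRAY); print(g[28,50:90],g[24,50:90])
E
```

```text
[547.5  92.8 102.4] [ 0.092  0.996 -0.002  0.   ] [ 0.05  0.15 -0.09  1.34 -0.    0.23] [-2.7 -8.9  5.8] 11.4 17.375
[302, 341]
[92 92 90 91 91 91 92 89 80 67 52 46 48 47 46 47 47 46 47 46 47 47 48 48
 47 48 48 47 48 48 47 47 47 48 47 48 46 47 47 48] [93 92 92 92 92 92 92 88 80 67 48 40 37 37 38 38 37 36 38 36 37 36 38 38
 38 36 37 37 36 38 37 37 36 39 36 36 36 37 36 37]
```

The shoulder now abuts the wall end with no gap (columns 339/341) and the arm stalls with rising force, so it is home. I release and go up.

Request:
arm_command(motion=[[1,[0,0,0],[0,0,0]],[1,[0,0,0],[0,0,0]],[1,[0,0,0],[0,0,0]],[1,[0,0,0],[0,0,0]],[1,[0,0,0.08],[0,0,0]],[1,[0,0,0.2],[0,0,0]],[1,[0,0,0.3],[0,0,0]],[1,[0,0,0.4],[0,0,0]],[1,[0,0,0.4],[0,0,0]],[1,[0,0,0.4],[0,0,0]]])

```text
t: 18.68
position: [547.5, 94.5, 261.4]
ee_rot: [0.091, 0.996, 0.0, -0.0]
contact_force: [-0.0, 0.0, -0.4]
width: 85.3
grasp_force: 0.0
```

```bash
python3 look.py w12
python3 - <<'E'
from lines import *
W=cam('wrist',pickle.load(open('pics/w12.pkl','rb')));w=cv2.imread('pics/w12.png')
t,_=grab('top','t12.png'); t=cv2.imread('pics/t12.png')
def g(p,z):
    X=onz(W,*p,z); return np.round([X[0]*.9838-X[1]*.1795-522.6, X[0]*.1795+X[1]*.9838-213.2],1)
m=cv2.inRange(cv2.cvtColor(w,cv2.COLOR_BGR2HSV),(18,130,50),(32,255,255))
c=max(cv2.findContours(m,0,2)[0],key=cv2.contourArea)
for p in cv2.approxPolyDP(c,3,True)[:,0]: print(p,g(p,74))
for r in reds(w,(0,0,640,480)): print(r[0],r[2],g(r[0],60),g(r[0],108))
M=np.zeros((480,800,3),np.uint8);M[:,:400]=cv2.resize(w[120:320,280:480],(400,400),interpolation=3)[:480] if 0 else cv2.resize(w[100:340,260:460],(400,480),interpolation=3);M[:400,400:]=cv2.resize(t[150:290,120:260],(400,400),interpolation=3)
cv2.imwrite('pics/m12.png',M)
E
```

```text
[547.5  94.5 261.4] [ 0.091  0.996  0.    -0.   ] [0.05 0.13 0.21 1.65 0.   0.23] [-0.   0.  -0.4] 85.3 18.675
[311 164] [-37.  -32.8]
[312 253] [ 35.3 -32.9]
[329 253] [ 35.4 -19. ]
[331 242] [ 25.9 -17.4]
[483 238] [ 22.8 105.3]
[483 232] [ 17.7 104.7]
[428 231] [16.7 60.4]
[413 220] [ 7.5 47.8]
[416 194] [-13.5  48.7]
[488 194] [-13.4 104.8]
[489 179] [-25.2 104.1]
[332 177] [-27.  -16.8]
[328 162] [-38.5 -19.9]
[509.1 206. ] ((508.982177734375, 206.01918029785156), (6.921180725097656, 28.239896774291992), 87.87889862060547) [ -0.2 129.2] [-12.3 106.7]
[483.4 222.5] ((483.0356750488281, 222.99874877929688), (8.922881126403809, 32.19375991821289), 87.95458984375) [ 13.9 109.7] [-0.3 90.1]
```

View pics/m12.png

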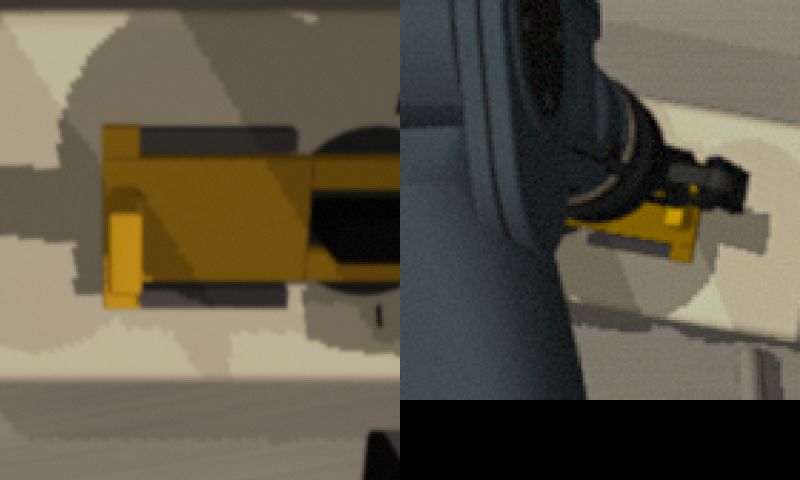

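The left crop shows the shoulder flush against the wall ends and the fork around the dial, with the fork tip at y ≈ 104.8 (105 expected). The pointer and mark are both on the axis (-0.3 and -0.2 mm) and parallel to within 0.1°. The gripper is clear.

```bash
python3 -c "
from cell import manip; print(manip.finish_job())"
```

```text
the job is handed in; nothing more can be done
None
```

The job is handed in: the dial is on the red mark, and the lock slide is fully home with its fork around the dial; the arm came near no bystander, though I took no final picture of them.

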